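# Re-hang the lift-off service door of a bath's pump housing

### The job

The blue service door of the open steel pump housing is leaning in the grey stand. Take it out and hang it standing open on the housing by lowering both of its knuckles gently over the two upright brass hinge pins until they sit fully home on their brackets, then let go and swing the door shut against the housing. Leave the bottles, jar and other loose things where they are.

Things in the scene. Friction and masses are not known exactly. Their poses are not given: they have to be found in the camera images.
- door: Blue lift-off door, loose, 0.42 kg: plate 10 mm thick, 170 wide, 165 high, two ring knuckles on one edge. Origin on the hinge axis at the underside of the lower knuckle; z up the hinge axis, y across the door away from the hinge, x from outside to inside. Plate spans x 2..12, y 16..186, z -20..145 mm. Starts leaning in the stand, inside face down, top towards the robot, 35 deg from vertical.
- housing: Steel pump housing, fixed: box 150 deep (x), 200 wide (y), top 185 mm high, open front in its plane x = -75 mm, facing its own -x. Origin: centre of footprint at bench level. The pins stand before the front near its -y edge. Door shut: door axes parallel to the housing's. Opening turns the door counter-clockwise seen from above. It swings freely and stays where left.
- hinge_low (a point): Nominal root of the lower hinge pin, on top of its bracket, 40 mm above the bench; x -88, y -86.5 mm in the housing frame, axes as the housing's. The dark strip that carries both pins sits in slotted holes: the real pins stand up to 5 mm to either side along the housing's y (never along x). Pins: brass, vertical, 8 mm diameter, 19 mm high, nearly square tips; brackets 21 x 20 x 10 mm.
- hinge_high (a point): Nominal root of the upper hinge pin, 135 mm above the bench, straight above the lower; shifted by the same amount as the lower. An equal pin and bracket: between the lower pin's tip and the upper bracket's underside there are 66 mm, where the lower knuckle must be brought in from the side.
- knuckle_low (a point): Centre of the underside of the door's lower knuckle (the door's origin). Both knuckles are rings about the hinge axis, outside 20 mm, bore 9.8 mm, 16 mm high.
- knuckle_high (a point): Centre of the underside of the door's upper knuckle, 95 mm along the door's z from the lower.
- door_top (a point): Middle of the door's top edge, halfway through its thickness: x 7, y 101, z 145 mm in the door frame. The upper 80 mm of the leaning plate is free on both sides: a good place to pinch the 10 mm plate, the tool in line with the plate.
- door_knob (a point): Outer face of the door's black pull knob, 22 mm across; x -20, y 165, z 50 mm in the door frame, 22 mm out from the plate's outside.
- stand: Grey and steel sloping stand, fixed, 140 x 200 mm, 100 mm high. Origin: centre of footprint at bench level. The door rests on its ledge and leans towards the stand's own -x on two bars that end 80 mm up the door from its lower edge; a lip 8 mm high stands before the door's lower edge.
- wash_bottle: Bystander, loose: white plastic bottle with a blue cap, 60 mm across, 150 mm tall. Origin: centre of its underside.
- beaker: Bystander, loose: clear glass beaker, 70 mm across, 90 mm tall. Origin: centre of its underside.
- amber_bottle: Bystander, loose: amber bottle with a black cap, 60 mm across, 130 mm tall. Origin: centre of its underside.
- jar: Bystander, loose: small white jar with a red lid, 56 mm across, 60 mm tall, standing on the roof of the housing. Origin: centre of its underside.
- tip_box: Bystander, loose: green box, 120 x 85 x 55 mm. Origin: centre of its underside.
- weight: Bystander, loose: brass cylinder, 50 mm across, 60 mm tall. Origin: centre of its underside.
- screwdriver: Bystander, loose: screwdriver lying on the bench. Origin: centre of its underside.
There are look-alikes about, which are no part of the job. Leave any brown look-alike of the housing alone.

How it is judged:
By the outcome, as a careful person would: the job done as asked, in the order asked, and still so for the second after the job is handed in, with the robot touching nothing.
It also fails if it takes over 72 s, if anything falls off the work surface, if the arm or the gripper's body presses on something with over 40 N, if the wrist force passes 120 N, or if a joint passes its speed limit or range.

### The arm

A 7-joint arm with a two-finger parallel gripper is mounted at the origin on the work surface. World frame = base frame: x ahead of the robot, y to its left, z up, the work surface at z = 0. Lengths are in m, angles in rad, forces in N, time in s.
With the tool pointing down it reaches from about 0.4 to 0.9 m from the base axis. Payload 5.6 kg.
Tool frame: the origin (TCP) lies between the finger pads; the fingertips stand 25 mm ahead of it and the grasp point (between the pads) lies 6 mm ahead of it; z points along the fingers, y is the line along which they close (so a half turn about z gives the same grasp; the last joint's range is limited). The gripper opens to 92 mm and grips with 3 to 60 N. Pads are 20 mm wide; open, the fingers measure 128 mm over their backs; the gripper's body (75 mm by 189 mm) begins 69 mm behind the grasp point.
Start: joints at [1.191, 0.468, -0.012, 1.603, 0.006, 1.071, -0.056], TCP at [0.215, -0.614, 0.24] pointing down, gripper open.
Joint ranges: [-2.53, 2.53], [-0.31, 2.02], [-1.57, 1.55], [0.28, 2.44], [-1.29, 4.43], [0.15, 1.84], [-2.92, 2.92]. Speed limits (rad/s): [2.57, 2.57, 3.14, 3.14, 3.14, 3.14, 3.14].

### API

Orientations are given as a unit quaternion [x, y, z, w].
In Python, from rig import r, viewer, order gives the robot as it stands.
- The arm moves only by the tool carry_out, never from a script. Its argument "motion" is a list that holds one entry, the list of rows, each a list of 4 numbers: the shift along the tool's x, y, z in cm, then the turn about the tool's z in rad. In form: [[[dx, dy, dz, turn], ...]]. A call has 1 to 10 rows; each row shifts and turns the commanded pose from where the row before left it, along the tool's axes as they then stand; what a row does not reach is not made up. A row lasts 1/10 s, in which the tool goes at most 50 mm and 8.59 degrees, less where a joint would pass 70% of its speed; a pose out of reach is approached as far as the arm can. A call is refused whole if a number of a shift passes 5 or a number of a turn 0.15, either way. A call with a gripper value outside its range is refused whole. "jaw" is the closure in counts, from 0 (fully open) to 255 (shut), set as the call begins (left out, the last holds). The fingers move at their own pace and stop on an object; the grip force is fixed at half the most. Time passes only in rows, so rows that do not move let the fingers close. It gives the time, the measured TCP pose, the force, the opening and the grip force at its end, in the units of the state.
- r.get_obs(): the state, without advancing time (a new reading comes with each control period).
- viewer.get_image(name): name is "scene" or "top" or "wrist"; returns the picture (420x560x3 uint8, red, green, blue); there is no depth.
- viewer.get_calibration(name): a dict with "intrinsics" (3x3 intrinsics, pixels), "rvec" (rotation vector, rad) and "tvec" (3), from world to camera coordinates, as OpenCV has them. Camera axes: x right, y down, z forward; pixel columns grow to the right and rows downward; lengths in m; the calibration is good to about 2 mm. A picture is of the moment at which its call begins: read the wrist's pose just before it. get_calibration takes no time and is no camera call; for the wrist camera it gives the pose at the moment of the call.
- order.finish_job(): hands the job in; it is judged then, once.
The state is a dict: "time": time; "qpos": joint angles; "joint_vel": joint speeds; "tau": joint torques, N m; "tool_pos": TCP position; "ee_rot": TCP orientation; "force": force on the tool from outside, world axes, zero at the start; "moment": the same for the moment, N m; "finger_gap": finger opening in m; "finger_force": force on a finger pad.
Only numpy, scipy, OpenCV 4.12 (cv2) and the standard library are available. Lean on these libraries where they do the work, as an engineer would, in place of code of your own. Each camera call takes 0.05 s, during which the arm holds its last target. There are 200 camera calls.

## Working session

There is one attempt and no reset: what is moved stays moved. The work goes in short steps, Python scripts to look and compute and a tool call to move; the robot and the scene stay as the last step left them, time stands still between calls to the robot, and variables do not carry over. Pictures are saved under pics/ and viewed, at most 10 in all, crops included, and the job is handed in when it is done.

Besides the shell and the picture viewer there is one more tool, called after "Emit:" as a command line: name --argument value ..., lists and objects as JSON in quotes. carry_out: Moves the arm, as the interface text tells. Its arguments: {"type":"object","properties":{"motion":{"type":"array"},"jaw":{"type":"number"}},"required":["motion"]}

```bash
mkdir -p pics; ls; python3 - <<'E'
from rig import r,viewer,order
import cv2
for n in("scene","top"):
    im=viewer.get_image(n); cv2.imwrite(f"pics/{n}0.png",cv2.resize(im[:,:,::-1],(800,600),interpolation=cv2.INTER_CUBIC))
    cv2.imwrite(f"pics/raw_{n}0.png",im[:,:,::-1]); c=viewer.get_calibration(n); print(n,c)
print(r.get_obs())
E
```

```text
pics
scene {'intrinsics': array([[453.02273106,   0.        , 271.06272815],
       [  0.        , 453.02273106, 203.19797605],
       [  0.        ,   0.        ,   1.        ]]), 'rvec': array([ 2.11921249,  0.98589911, -0.44840293]), 'tvec': array([-0.44044913, -0.11105961,  1.61320228])}
top {'intrinsics': array([[380.20520423,   0.        , 283.16833358],
       [  0.        , 380.20520423, 202.75734952],
       [  0.        ,   0.        ,   1.        ]]), 'rvec': array([ 2.16927412, -2.12364911,  0.16143798]), 'tvec': array([0.07502925, 0.55732787, 1.14850844])}
{'time': 0.1, 'qpos': array([ 1.1909936 ,  0.46830336, -0.01164378,  1.60350308,  0.00599925,
        1.07138776, -0.05629571]), 'joint_vel': array([-0.00088697, -0.00117325, -0.0003564 , -0.00203534,  0.0002991 ,
        0.00165313,  0.00151805]), 'tau': array([ 6.80493977e-04, -5.21649671e+01, -1.25341208e-02, -2.44365370e+01,
       -5.67681505e-02,  1.41205697e-02,  3.15487046e-05]), 'tool_pos': array([ 0.21461387, -0.61304855,  0.23873811]), 'ee_rot': array([ 9.85855686e-01,  1.67594608e-01, -1.77662198e-04, -7.62934258e-04]), 'force': array([-0.82664772, -0.04121671,  0.42247163]), 'moment': array([ 0.00130559, -0.06488422,  0.0660842 ]), 'finger_force': 0.0, 'finger_gap': 0.09178652863557965}
```

View pics/scene0.png

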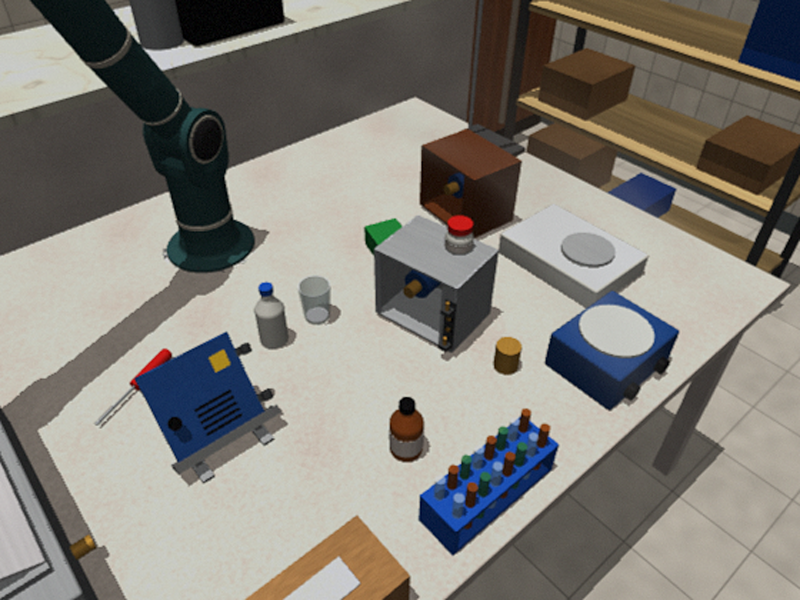

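View pics/top0.png

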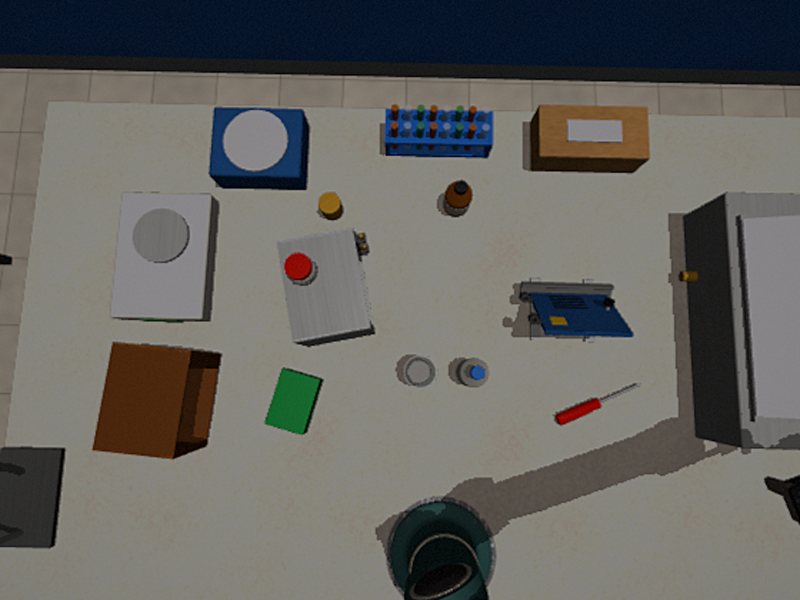

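```bash
python3 - <<'E'
import cv2,numpy as np
s=cv2.imread("pics/raw_scene0.png");t=cv2.imread("pics/raw_top0.png")
def c(im,x,y,w,h,k):
    o=cv2.resize(im[y:y+h,x:x+w],None,fx=k,fy=k,interpolation=cv2.INTER_CUBIC)
    for i in range(0,w,10): cv2.putText(o,str(x+i),(i*k,8),0,.3,(0,255,255)); o[::4,i*k]=(0,255,255)
    for i in range(0,h,10): cv2.putText(o,str(y+i),(0,i*k+4),0,.3,(0,255,255)); o[i*k,::4]=(0,255,255)
    return o
A=np.hstack([c(s,90,230,110,110,4)[:, :400],c(s,258,148,100,110,4)]);cv2.imwrite("pics/A.png",A)
B=np.hstack([c(t,355,190,100,100,4),c(t,190,155,100,100,4)]);cv2.imwrite("pics/B.png",B)
E
```

```text
(no output)
```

View pics/A.png

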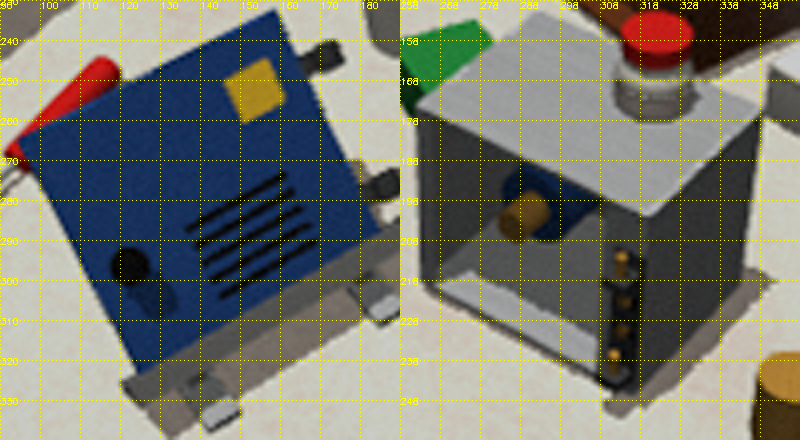

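View pics/B.png

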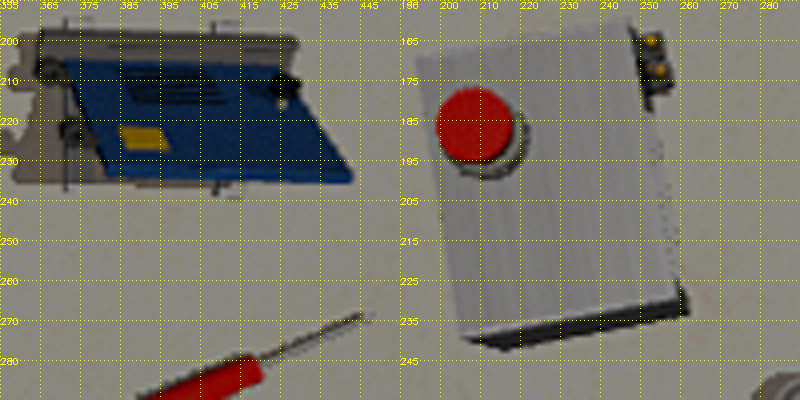

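```bash
cat >lib.py <<'E'
import numpy as np,cv2
from scipy.spatial.transform import Rotation as R
from scipy.optimize import least_squares
def proj(c,P): return cv2.projectPoints(np.array(P,float).reshape(-1,1,3),c["rvec"],c["tvec"],c["intrinsics"],None)[0].reshape(-1,2)
def doorR(phi,tilt=np.radians(35)):
    u=np.array([np.cos(phi),np.sin(phi),0]);Z=np.array([0,0,1.])
    z=u*np.sin(tilt)+Z*np.cos(tilt);x=u*np.cos(tilt)-Z*np.sin(tilt)
    return np.c_[x,np.cross(z,x),z]
def hou(p): return R.from_euler('z',p[2]).as_matrix(),np.array([p[0],p[1],0])
E
python3 - <<'E'
from rig import viewer
from lib import *
S=viewer.get_calibration("scene");T=viewer.get_calibration("top")
for c in(S,T): print(-cv2.Rodrigues(c["rvec"])[0].T@c["tvec"])
D=[(S,(2,16,145),(158.75,233)),(S,(2,186,145),(95,265)),(T,(12,186,145),(443,235)),(T,(12,16,145),(382,234.5)),
(S,(-20,165,50),(122.5,296.5)),(T,(-20,165,50),(426.5,210.5)),(S,(0,0,103),(171,244)),(S,(0,0,8),(185.5,276.5)),(T,(0,0,8),(366,207)),(T,(0,0,103),(374,222)),(T,(2,16,-20),(371,205))]
def f(p): 
    M=doorR(p[3]); return np.concatenate([proj(c,M@np.array(q)/1e3+p[:3])[0]-np.array(u) for c,q,u in D])
s=least_squares(f,[.45,-.1,.05,np.pi],loss='soft_l1');print("door",s.x);print(f(s.x).reshape(-1,2).round(1))
H=[(T,(-75,-100,185),(247.5,160)),(T,(-75,100,185),(259.5,227.5)),(T,(75,100,185),(205.5,238.75)),(T,(75,-100,185),(193.75,168.75)),
(S,(-75,-100,185),(320.5,201.75)),(S,(-75,100,185),(263,173.75)),(S,(75,-100,185),(348.5,175)),(S,(75,100,185),(293,151)),
(S,(-88,-86.5,154),(313.5,212)),(S,(-88,-86.5,59),(311,236.5)),(T,(-88,-86.5,154),(252.5,165.5)),(T,(-88,-86.5,59),(255.25,172.5))]
def g(p):
    M,t=hou(p); return np.concatenate([proj(c,M@(np.array(q)+[0,p[3]*(i>7),0])/1e3+t)[0]-np.array(u) for i,(c,q,u) in enumerate(H)])
s=least_squares(g,[.5,.2,1.7,0],loss='soft_l1',x_scale=[.01,.01,.01,1]);print("housing",s.x);print(g(s.x).reshape(-1,2).round(1))
M,t=hou(s.x);print("pin",M@np.array([-.088,-.0865+s.x[3]/1e3,0])+t)
E
```

```text
[ 1.26708602 -0.48451034  0.98412094]
[0.38145513 0.08881359 1.21734116]
door [ 0.54869713 -0.17012398  0.05553372  3.13483742]
[[-0.6 -0.8]
 [-1.4  0.2]
 [-0.2  0.7]
 [-0.8 -0.5]
 [-0.6  0.5]
 [-0.3 -1.2]
 [-0.2  0.1]
 [ 0.5 -0. ]
 [ 0.8  0.2]
 [-1.   0.5]
 [-0.8 -1.1]]
housing [0.54390128 0.24571535 1.78591257 0.31147886]
[[-1.6 -1.8]
 [-0.4  1. ]
 [-1.   0.4]
 [-1.  -0.4]
 [-0.5  1.5]
 [-1.8  1.3]
 [ 0.2  0.6]
 [-1.2  0.1]
 [-1.2  0.3]
 [-0.6  0.4]
 [-0.3 -0.7]
 [-0.7 -0.2]]
pin [0.64688786 0.17814149 0.        ]
```

```bash
python3 - <<'E'
from rig import r,viewer
from lib import *
o=r.get_obs();Q=R.from_quat(o["ee_rot"]).as_matrix();print(Q.round(3))
c=viewer.get_calibration("wrist");M=cv2.Rodrigues(c["rvec"])[0]
print("cam in tool",Q.T@(-M.T@c["tvec"]-o["tool_pos"]),"axes",(Q.T@M.T).round(3),c["intrinsics"])
p=np.array([.54869713,-.17012398,.05553372]);D=doorR(3.13483742)
for n,q in dict(top=(7,101,145),g=(7,101,115),kl=(0,0,0)).items(): print(n,p+D@np.array(q)/1e3)
# bystanders on table: raycast base guesses
def ray(n,u,z):
    c=viewer.get_calibration(n);M=cv2.Rodrigues(c["rvec"])[0];C=-M.T@c["tvec"];d=M.T@np.linalg.inv(c["intrinsics"])@[u[0],u[1],1];return C+d*(z-C[2])/d[2]
for n,u,z in[("amber",(460/1.4286,187/1.4286),.13),("beaker",(420/1.4286,370/1.4286),.09),("wash",(474/1.4286,372/1.4286),.15),("jar",(208,186.5),.245)]: print(n,ray("top",u,z))
E
```

```text
[[ 0.944  0.33  -0.001]
 [ 0.33  -0.944  0.001]
 [-0.    -0.002 -1.   ]]
cam in tool [ 0.08536559  0.00040627 -0.14459934] axes [[ 0.001 -0.956 -0.295]
 [ 1.     0.001  0.   ]
 [ 0.    -0.295  0.956]] [[372.75836484   0.         280.33988075]
 [  0.         372.75836484 211.95174159]
 [  0.           0.           1.        ]]
top [ 0.45911424 -0.27052112  0.17029573]
g [ 0.47632114 -0.27063736  0.14572117]
kl [ 0.54869713 -0.17012398  0.05553372]
amber [ 0.76101967 -0.02398301  0.13      ]
beaker [0.38227704 0.05170158 0.09      ]
wash [ 0.38058231 -0.05135915  0.15      ]
jar [0.56387082 0.28342814 0.245     ]
```

Emit:
carry_out --motion '[[[0,0,0,-0.137],[0,0,0,-0.137],[0,0,0,-0.137],[0,0,0,-0.137],[0,0,0,-0.137],[0,0,0,-0.137],[0,0,0,-0.137],[0,0,0,-0.137],[0,0,0,-0.137],[0,0,0,0]]]' --jaw 0

```text
time: 1.1
tool_pos: [0.2145, -0.6132, 0.239]
ee_rot: [0.707, 0.707, 0.0, -0.0]
force: [-0.8, 1.0, 0.5]
finger_gap: 0.0918
finger_force: 0.0
```

Emit:
carry_out --motion '[[[3.4,2.6,0,0],[3.4,2.6,0,0],[3.4,2.6,0,0],[3.4,2.6,0,0],[3.4,2.6,0,0],[3.4,2.6,0,0],[3.4,2.6,0,0],[3.4,2.6,0,0],[3.4,2.6,0,0],[3.4,2.6,0,0]]]'

```text
time: 2.1
tool_pos: [0.4758, -0.2723, 0.2396]
ee_rot: [0.709, 0.705, -0.0, 0.0]
force: [0.7, -0.5, -1.5]
finger_gap: 0.092
finger_force: 0.0
```

Emit:
carry_out --motion '[[[0,0,0,0],[0,0,0,0],[0,0,0,0]]]'

```text
time: 2.4
tool_pos: [0.4743, -0.275, 0.2393]
ee_rot: [0.709, 0.706, -0.0, -0.0]
force: [0.2, 0.5, 0.0]
finger_gap: 0.092
finger_force: 0.0
```

```bash
python3 - <<'E'
from rig import r,viewer
from lib import *
o=r.get_obs();Q=R.from_quat(o["ee_rot"]).as_matrix();print(o["time"],o["tool_pos"],Q.round(3),o["qpos"])
im=viewer.get_image("wrist");cv2.imwrite("pics/w1.png",im[:,:,::-1])
c=viewer.get_calibration("wrist");p=np.array([.54869713,-.17012398,.05553372]);D=doorR(3.13483742)
for q in[(2,16,145),(2,186,145),(-20,165,50),(0,0,103),(0,0,8)]: print(q,proj(c,p+D@np.array(q)/1e3))
E
```

```text
2.4 [ 0.47427294 -0.27496082  0.23930153] [[ 0.004  1.    -0.001]
 [ 1.    -0.004 -0.   ]
 [-0.    -0.001 -1.   ]] [ 0.823677    0.33916238 -0.43989725  1.83127629  0.16913894  1.00854719
  0.31064685]
(2, 16, 145) [[257.11635521  85.74059181]]
(2, 186, 145) [[261.05059447 353.42179756]]
(-20, 165, 50) [[353.05441368 279.84994063]]
(0, 0, 103) [[302.29483919  59.66463284]]
(0, 0, 8) [[364.3888107   69.05026462]]
```

View pics/w1.png

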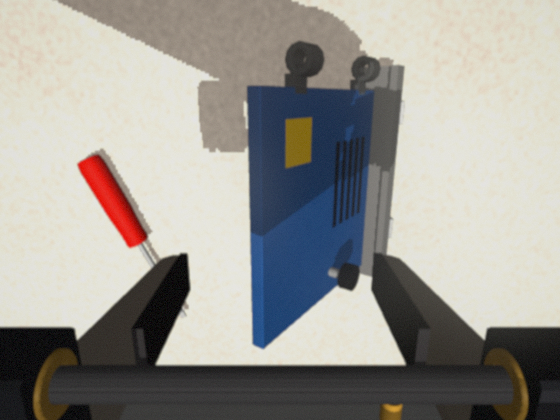

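Emit:
carry_out --motion '[[[0.2,0.1,2,0],[0.2,0.1,2,0],[0,0,2,0],[0,0,1.9,0],[0,0,1,0],[0,0,0,0],[0,0,0,0]]]'

```text
time: 3.15
tool_pos: [0.4772, -0.2705, 0.1511]
ee_rot: [0.708, 0.706, 0.0, 0.0]
force: [0.9, 0.3, -0.6]
finger_gap: 0.0917
finger_force: 0.0
```

Emit:
carry_out --motion '[[[0,0,0,0],[0,0,0,0],[0,0,0,0],[0,0,0,0],[0,0,0,0]]]' --jaw 255

```text
time: 3.65
tool_pos: [0.4772, -0.2698, 0.1507]
ee_rot: [0.707, 0.707, -0.0, 0.0]
force: [-1.0, 0.3, -0.3]
finger_gap: 0.054
finger_force: 0.0
```

Emit:
carry_out --motion '[[[0,0,0,0],[0,0,0,0],[0,0,0,0],[0,0,0,0],[0,0,0,0],[0,0,0,0]]]'

```text
time: 4.25
tool_pos: [0.4789, -0.27, 0.153]
ee_rot: [0.708, 0.707, 0.001, 0.002]
force: [-3.8, 2.4, 13.8]
finger_gap: 0.036
finger_force: 27.0
```

Emit:
carry_out --motion '[[[0,-0.28,-0.4,0],[0,-0.28,-0.4,0],[0,-0.28,-0.4,0],[0,-0.28,-0.4,0],[0,-0.28,-0.4,0],[0,0,0,0],[0,0,0,0]]]'

```text
time: 4.95
tool_pos: [0.4682, -0.2699, 0.1727]
ee_rot: [0.707, 0.707, 0.003, 0.005]
force: [6.7, 0.4, 1.8]
finger_gap: 0.0339
finger_force: 27.3
```

Emit:
carry_out --motion '[[[0,0.1,-0.8,0],[0,0.1,-0.8,0],[0,0.2,-0.8,0],[0,0.3,-0.8,0],[0,0.4,-0.8,0],[0,0.4,-0.6,0],[0,0.4,-0.6,0],[0,0,0,0],[0,0,0,0]]]'

```text
time: 5.85
tool_pos: [0.4863, -0.2697, 0.2245]
ee_rot: [0.707, 0.707, 0.003, 0.004]
force: [6.2, 0.6, 1.2]
finger_gap: 0.0179
finger_force: 28.3
```

```bash
cat >shot.py <<'E'
from rig import r,viewer
from lib import *
import sys
o=r.get_obs();print(o["time"],o["tool_pos"],o["ee_rot"].round(4),o["force"].round(1),o["moment"].round(2),o["finger_gap"])
w=cv2.resize(viewer.get_image("wrist"),None,fx=1,fy=1)
s=viewer.get_image("scene")
cv2.imwrite("pics/raw_w%s.png"%sys.argv[1],w[:,:,::-1]);cv2.imwrite("pics/raw_s%s.png"%sys.argv[1],s[:,:,::-1])
E
python3 shot.py 2; python3 - <<'E'
import cv2,numpy as np
w=cv2.imread('pics/raw_w2.png');s=cv2.imread('pics/raw_s2.png')
cv2.imwrite('pics/c2.png',np.hstack([cv2.resize(w[:,:],(448,336)),cv2.resize(s[200-30:350,60:248],(351,336))]))
E
```

```text
5.85 [ 0.48634991 -0.26969143  0.22445226] [0.7072 0.707  0.0028 0.0041] [6.2 0.6 1.2] [ 0.09 -2.25 -0.05] 0.017866997834371897
```

View pics/c2.png

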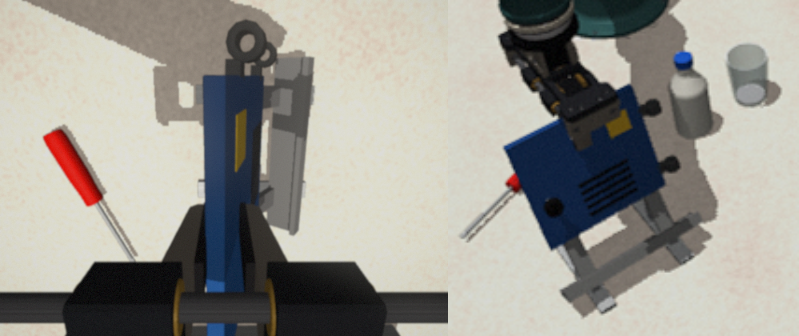

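Emit:
carry_out --motion '[[[0,0.8,-0.6,0],[0,0.8,-0.6,0],[0,0.8,-0.6,0],[0,0.8,-0.6,0],[0,0.8,-0.6,0],[0,1,-1,0],[0,1,-1,0],[0,1,-1,0],[0,0,0,0],[0,0,0,0]]]'

```text
time: 6.95
tool_pos: [0.5513, -0.2697, 0.2817]
ee_rot: [0.707, 0.707, -0.001, -0.001]
force: [-0.0, 0.1, -4.4]
finger_gap: 0.0098
finger_force: 30.0
```

```bash
python3 shot.py 3; python3 - <<'E'
import cv2,numpy as np
w=cv2.imread('pics/raw_w3.png');s=cv2.imread('pics/raw_s3.png')
k=3
a=cv2.resize(w[0:150,200:400],None,fx=4,fy=4,interpolation=cv2.INTER_CUBIC)
for i in range(0,200,20): cv2.putText(a,str(200+i),(i*4,8),0,.3,(0,0,255)); a[::4,i*4]=(0,0,255)
for i in range(0,150,20): cv2.putText(a,str(i),(0,i*4+4),0,.3,(0,0,255)); a[i*4,::4]=(0,0,255)
cv2.imwrite('pics/c3.png',a)
E
```

```text
6.95 [ 0.55129827 -0.26974428  0.28165491] [ 7.075e-01  7.067e-01 -6.000e-04 -1.000e-03] [-0.   0.1 -4.4] [-0.03 -0.06 -0.04] 0.00982737493539918
```

View pics/c3.png

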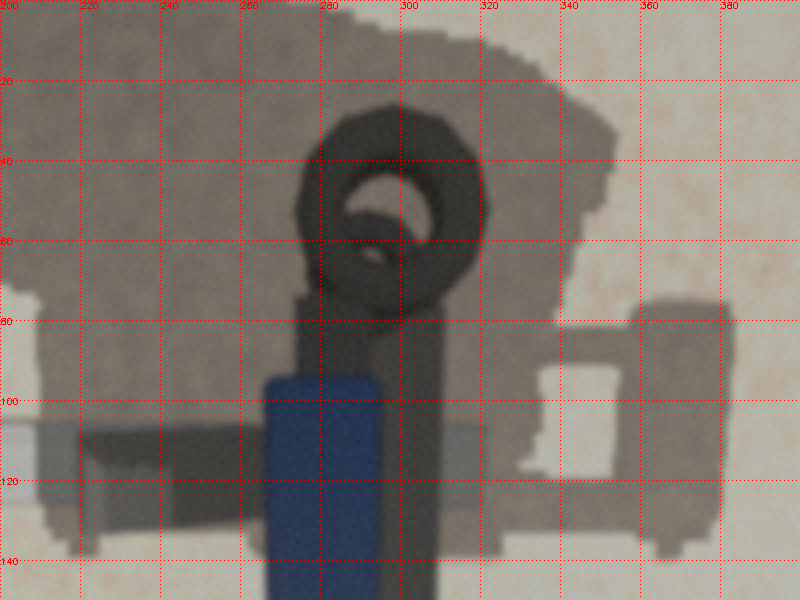

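```bash
cat >>lib.py <<'E'
# wrist camera relative to tool: from calibration & obs
def camtool(c,o):
    Q=R.from_quat(o["ee_rot"]).as_matrix();M=cv2.Rodrigues(c["rvec"])[0]
    return M@Q, M@o["tool_pos"]+c["tvec"]   # tool->cam
def dtool(p): # door->tool: a,b,c(m), roll about tool y, yaw
    B=np.c_[[0,-1,0],[-1,0,0],[0,0,-1]].astype(float)
    return R.from_euler('y',p[3]).as_matrix()@R.from_euler('z',p[4]).as_matrix()@B, np.array(p[:3])
E
python3 - <<'E'
from rig import r,viewer
from lib import *
o=r.get_obs();c=viewer.get_calibration("wrist");A,t=camtool(c,o);K=c["intrinsics"]
obs=[((0,0,111),(298,49.7),1),((12,16,145),(265.5,94),1),((2,16,145),(295,94),1),((0,0,16),(293.5,67.5),.6)]
def P(p,q):
    M,s=dtool(p);x=K@(A@(M@np.array(q)/1e3+s)+t);return x[:2]/x[2]
def f(p): return np.concatenate([(P(p,q)-u)*w for q,u,w in obs]+[[(P(p,(0,10,111))[1]-P(p,(0,-10,111))[1])*0, (p[1]-.007)*2000,p[3]*200,p[4]*200]])
s=least_squares(f,[.101,.007,.1,0,0],x_scale=[.01,.01,.01,.01,.01]);print(s.x.round(5),f(s.x).round(2))
M,ss=dtool(s.x);Q=R.from_quat(o["ee_rot"]).as_matrix()
print("kl world",Q@ss+o["tool_pos"], "ydir",Q@M[:,1],"zdir",Q@M[:,2])
E
```

```text
[ 0.10144  0.00846  0.12249  0.00335 -0.00207] [-0.18  0.91 -1.88 -0.39  0.64 -0.43 -1.48  0.3   0.    2.91  0.67 -0.41]
kl world [ 0.55919687 -0.1684006   0.15901031] ydir [ 5.80359386e-04 -9.99992021e-01 -3.95226251e-03] zdir [ 0.00262706 -0.00395072  0.99998875]
```

Emit:
carry_out --motion '[[[0.7,0.4,0,0],[1.4,0.6,0,0],[2.1,0.8,0,0],[2.5,0.8,0,0],[2.5,0.8,0,0],[2.5,0.8,0,0],[2.5,0.8,0,0],[2.5,0.8,0,0],[2.5,0.8,0,0],[2.5,0.7,0,0]]]'

```text
time: 8.05
tool_pos: [0.6255, -0.05, 0.2825]
ee_rot: [0.707, 0.707, 0.0, -0.0]
force: [0.5, -0.4, -4.4]
finger_gap: 0.0094
finger_force: 30.0
```

Emit:
carry_out --motion '[[[2.5,0.5,0.5,0],[2.5,0,0.8,0],[2,0,0.8,0],[1.3,0,0.8,0],[0.7,0,0,0],[0,0,0,0],[0,0,0,0],[0,0,0,0]]]'

```text
time: 8.85
tool_pos: [0.6309, 0.0355, 0.254]
ee_rot: [0.708, 0.706, -0.0, 0.001]
force: [-0.6, 0.1, -4.7]
finger_gap: 0.0099
finger_force: 30.0
```

```bash
python3 shot.py 4; python3 - <<'E'
import cv2,numpy as np
w=cv2.imread('pics/raw_w4.png')
a=cv2.resize(w[0:150,200:400],None,fx=4,fy=4,interpolation=cv2.INTER_CUBIC)
for i in range(0,200,20): cv2.putText(a,str(200+i),(i*4,8),0,.3,(0,0,255)); a[::4,i*4]=(0,0,255)
for i in range(0,150,20): cv2.putText(a,str(i),(0,i*4+4),0,.3,(0,0,255)); a[i*4,::4]=(0,0,255)
cv2.imwrite('pics/c4.png',a)
E
```

```text
8.85 [0.63085271 0.03549692 0.25396336] [ 7.082e-01  7.060e-01 -0.000e+00  5.000e-04] [-0.6  0.1 -4.7] [-0.11 -0.12 -0.04] 0.009883700258332934
```

View pics/c4.png

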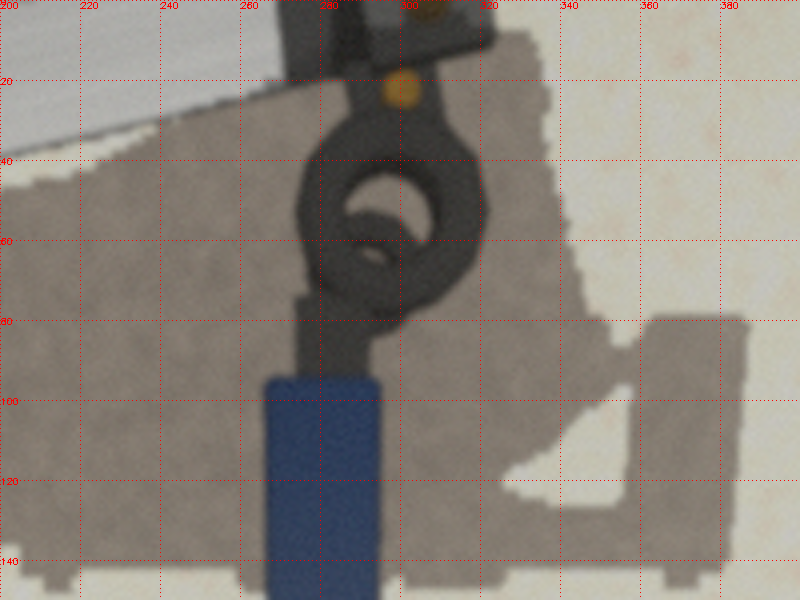

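```bash
cat >m.py <<'E'
from rig import r,viewer
from lib import *
import sys
def run(ring,low,pins,pl=(265.5,94),pr=(295,94)):
    o=r.get_obs();c=viewer.get_calibration("wrist");A,t=camtool(c,o);K=c["intrinsics"];Q=R.from_quat(o["ee_rot"]).as_matrix()
    obs=[((0,0,111),ring,1),((12,16,145),pl,1),((2,16,145),pr,1),((0,0,16),low,.6)]
    def P(p,q):
        M,s=dtool(p);x=K@(A@(M@np.array(q)/1e3+s)+t);return x[:2]/x[2]
    f=lambda p:np.concatenate([(P(p,q)-u)*w for q,u,w in obs]+[[p[3]*200,p[4]*200]])
    s=least_squares(f,[.101,.007,.1,0,0],x_scale=.01);M,ss=dtool(s.x);kl=Q@ss+o["tool_pos"];kh=kl+Q@M[:,2]*.095
    print("fit",s.x.round(4),f(s.x).round(1));print("kl",kl.round(4),"kh",kh.round(4))
    for u,z in pins:
        d=Q@A.T@np.linalg.inv(K)@[*u,1];C=o["tool_pos"]-Q@A.T@t;p=C+d*(z-C[2])/d[2];k=kl if z<.1 else kh
        print("pin",p.round(4),"world d",(p-k)[:2]*100,"tool d cm",(Q.T@np.r_[(p-k)[:2],0])[:2]*100)
E
python3 -c "
from m import run
run((298,49.7),(293.5,67.5),[((300.5,22),.059),((307.5,0.5),.154)])"
```

```text
fit [ 0.1015  0.0087  0.1231  0.0036 -0.0004] [ 0.3  1.  -1.1 -0.5  1.2 -0.5 -1.3  0.3  0.7 -0.1]
kl [0.6398 0.1372 0.1307] kh [0.6397 0.1369 0.2257]
pin [0.6495 0.1786 0.059 ] world d [0.97645955 4.14101758] tool d cm [4.14380934 0.96454219]
pin [0.6487 0.1735 0.154 ] world d [0.89975964 3.65872148] tool d cm [3.66129462 0.88923011]
```

Emit:
carry_out --motion '[[[0,0.2,1,0],[0,0.3,1.2,0],[0,0.3,1.2,0],[0.4,0.13,1.1,0],[0.8,0,0,0],[0.8,0,0,0],[0.8,0,0,0],[0.5,0,0,0],[0,0,0,0],[0,0,0,0]]]'

```text
time: 9.95
tool_pos: [0.6399, 0.07, 0.2089]
ee_rot: [0.707, 0.707, 0.0, 0.0]
force: [-0.1, -0.5, -4.3]
finger_gap: 0.0101
finger_force: 30.0
```

```bash
python3 shot.py 5; python3 - <<'E'
import cv2,numpy as np
w=cv2.imread('pics/raw_w5.png')
a=cv2.resize(w[0:100,240:360],None,fx=6,fy=6,interpolation=cv2.INTER_CUBIC)
for i in range(0,120,10): cv2.putText(a,str(240+i),(i*6,8),0,.3,(0,0,255)); a[::4,i*6]=(0,0,255)
for i in range(0,100,10): cv2.putText(a,str(i),(0,i*6+4),0,.3,(0,0,255)); a[i*6,::4]=(0,0,255)
cv2.imwrite('pics/c5.png',np.clip(a*1.5,0,255).astype(np.uint8))
E
```

```text
9.95 [0.63990208 0.07000403 0.20889852] [7.074e-01 7.068e-01 0.000e+00 4.000e-04] [-0.1 -0.5 -4.3] [-0.04 -0.17 -0.02] 0.010053618482449692
```

View pics/c5.png

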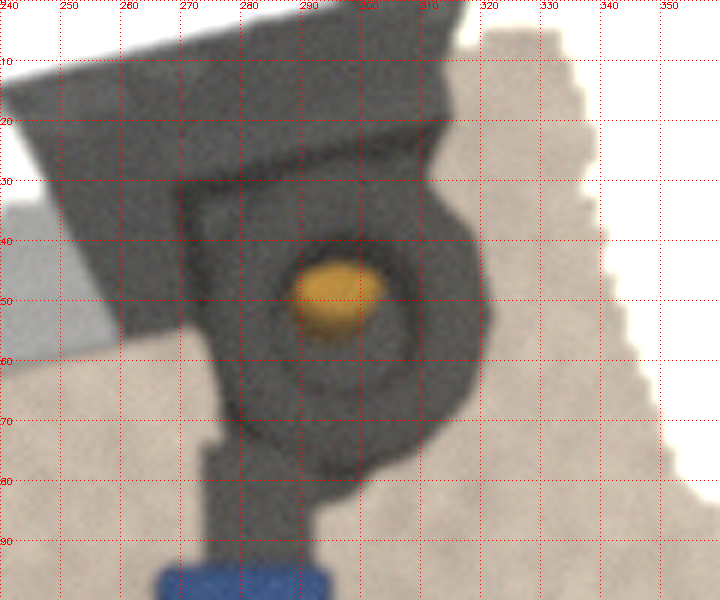

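```bash
python3 -c "
from m import run
run((298,49.7),(293.5,67.5),[((296,46.5),.154)])"
```

```text
fit [ 0.1015  0.0087  0.1231  0.0036 -0.0004] [ 0.3  1.  -1.1 -0.5  1.2 -0.5 -1.3  0.3  0.7 -0.1]
kl [0.6488 0.1708 0.0856] kh [0.6488 0.1705 0.1805]
pin [0.6495 0.177  0.154 ] world d [0.07372909 0.65153661] tool d cm [0.65166421 0.07259159]
```

Emit:
carry_out --motion '[[[0.3,0.03,0,0],[0.3,0.03,0,0],[0.08,0,0,0],[0,0,0.7,0],[0,0,0.7,0],[0,0,0.6,0],[0,0,0.3,0],[0,0,0,0],[0,0,0,0],[0,0,0,0]]]'

```text
time: 11.05
tool_pos: [0.6403, 0.0767, 0.1856]
ee_rot: [0.707, 0.707, -0.0, 0.0]
force: [0.8, -1.6, -4.2]
finger_gap: 0.0099
finger_force: 30.0
```

```bash
python3 shot.py 6; python3 - <<'E'
import cv2,numpy as np
w=cv2.imread('pics/raw_w6.png').astype(int)[20:85,260:335]
g=(w[:,:,2]-w[:,:,0]>40)
ys,xs=np.nonzero(g);print(len(xs),xs.min()+260,xs.max()+260,ys.min()+20,ys.max()+20,xs.mean()+260,ys.mean()+20)
b=w.sum(2)//30
for y in range(12,52): print(y+20,''.join(('#' if g[y,x] else '.') if 0 else ('##' if g[y,x] else f'{b[y,x]:2d}') for x in range(18,58)))
E
```

```text
11.05 [0.64032548 0.07667933 0.18557172] [ 7.075e-01  7.067e-01 -2.000e-04  0.000e+00] [ 0.8 -1.6 -4.2] [-0.51 -0.01  0.02] 0.009933923717183645
259 289 305 45 64 296.82625482625485 54.32046332046332
32  5 6 5 5 5 5 4 5 5 5 5 5 5 5 5 6 5 5 5 5 5 5 5 5 5 5 5 5 5 5 5 5 5 5 5 4 6 91112
33  5 5 5 4 5 5 5 5 5 5 5 5 5 5 5 5 5 5 5 5 5 5 5 5 5 5 5 5 5 5 5 5 5 5 5 5 6 91112
34  5 4 4 5 5 5 5 5 5 5 5 5 5 5 5 5 5 5 5 5 5 5 5 5 5 5 5 5 5 5 5 5 5 5 5 5 7 91112
35  4 4 4 4 5 5 5 5 5 5 5 5 5 5 5 5 5 5 5 5 5 5 5 5 5 5 5 5 5 5 5 5 5 5 5 5 6 8 911
36  4 4 4 4 5 5 5 5 5 5 5 5 5 5 5 5 5 5 5 5 5 5 4 5 5 5 5 5 5 5 5 5 5 5 5 5 5 6 810
37  4 4 4 5 5 5 5 5 5 5 5 5 5 5 5 5 5 5 4 5 5 5 5 5 5 5 5 5 5 5 5 5 5 5 5 5 5 5 7 8
38  4 4 5 5 5 5 5 5 5 5 5 5 5 5 5 5 5 4 4 4 4 4 4 4 5 5 5 5 5 5 5 5 5 5 5 5 5 5 5 7
39  4 5 5 5 5 5 5 5 5 5 6 5 4 5 4 4 4 4 3 4 4 4 4 4 4 4 5 5 5 5 5 5 5 5 5 5 5 6 5 6
40  5 5 5 5 5 5 5 5 5 5 5 5 4 4 4 4 4 4 3 3 3 3 3 4 4 4 4 5 5 5 5 5 5 5 5 5 5 5 5 5
41  5 5 5 5 5 5 5 5 5 5 5 5 4 4 4 4 3 4 3 3 3 3 4 3 3 3 4 4 4 5 5 5 5 5 5 5 5 5 5 5
42  5 5 5 5 5 5 5 5 5 5 5 4 4 4 3 3 3 3 3 3 3 3 4 3 3 3 3 4 
[... 1759 characters left out ...]
 4 5 5 5 5 5 5 5 5 5 5 5 5 5
64  4 5 5 5 5 5 5 5 5 5 5 5 4 4 5 4 5 5 5 5## 5 5 5 4 5 4 5 5 5 5 5 5 5 5 5 5 5 5 5
65  4 5 5 5 5 5 5 5 5 5 5 5 5 5 5 4 5 4 4 4 4 4 4 4 4 5 5 5 5 5 5 5 5 5 5 5 5 5 5 6
66  4 4 5 5 5 4 5 5 5 5 5 5 5 5 5 5 4 5 5 4 4 4 5 5 5 5 5 5 5 5 5 5 5 5 5 5 5 5 5 6
67  3 4 4 5 5 5 5 5 5 5 5 5 5 5 5 5 5 5 5 5 5 5 5 5 5 5 5 5 5 5 6 5 5 5 5 5 5 5 5 7
68  3 4 4 5 5 5 5 5 5 5 5 5 5 6 5 5 5 5 5 5 5 5 5 5 5 5 5 5 5 5 5 5 5 5 5 5 5 5 5 7
69  4 3 4 4 4 5 5 5 5 5 5 5 5 5 5 5 5 5 5 5 5 5 5 5 4 5 5 5 5 5 5 5 5 5 5 5 5 5 5 7
70  4 4 4 4 4 5 4 5 5 5 5 5 5 5 5 5 5 5 4 5 5 5 5 5 5 5 5 6 5 5 5 5 5 5 5 5 5 5 6 7
71  5 5 4 4 3 4 4 4 5 5 5 5 5 5 5 5 5 5 5 5 5 5 5 5 5 5 5 5 5 5 5 5 5 5 5 5 5 6 6 7
```

```bash
python3 - <<'E'
from rig import r,viewer
from lib import *
o=r.get_obs();print(o["time"],o["tool_pos"],o["force"].round(2),o["moment"].round(2))
c=viewer.get_calibration("wrist");A,t=camtool(c,o);K=c["intrinsics"]
P=lambda p:(lambda x:(x[:2]/x[2]).round(1))(K@(A@np.array(p)+t))
for a,b in((.1015,.0087),(.1015,.007)):
  zt=.1231-.111; zb=.1231-.095; zp=o["tool_pos"][2]-.154
  print("pin z tool",zp,"ring top",P((a,b,zt)),[P((a+.01,b,zt))[1],P((a-.01,b,zt))[1]],"bore top/bot rows",[P((a+s*.0049,b,z))[1] for z in(zt,zb) for s in(1,-1)],"pin top centre",P((a,b,zp)),[P((a+s*.004,b,zp))[1] for s in(1,-1)],"cols",[P((a,b+s*.004,zp))[0] for s in(1,-1)])
E
```

```text
11.15 [0.64036471 0.076687   0.18567493] [-0.67 -1.33 -3.39] [-0.52  0.    0.05]
pin z tool 0.031674926313793844 ring top [298.4  49.6] [np.float64(21.1), np.float64(77.0)] bore top/bot rows [np.float64(35.8), np.float64(63.2), np.float64(41.7), np.float64(66.4)] pin top centre [296.3  55.1] [np.float64(45.1), np.float64(64.9)] cols [np.float64(305.4), np.float64(287.2)]
pin z tool 0.031674926313793844 ring top [294.   49.6] [np.float64(21.1), np.float64(77.0)] bore top/bot rows [np.float64(35.8), np.float64(63.2), np.float64(41.7), np.float64(66.4)] pin top centre [292.4  55.1] [np.float64(45.1), np.float64(64.9)] cols [np.float64(301.6), np.float64(283.3)]
```

Emit:
carry_out --motion '[[[0.04,0.02,0,0],[0.04,0,0,0],[0,0,0,0],[0,0,0,0],[0,0,0,0]]]'

```text
time: 11.65
tool_pos: [0.6406, 0.077, 0.1856]
ee_rot: [0.708, 0.707, -0.0, 0.0]
force: [-1.8, -3.3, -3.3]
finger_gap: 0.0098
finger_force: 30.0
```

```bash
python3 shot.py 7; python3 - <<'E'
import cv2,numpy as np
w=cv2.imread('pics/raw_w7.png').astype(int)[20:85,260:335]
g=(w[:,:,2]-w[:,:,0]>40)
ys,xs=np.nonzero(g);print(len(xs),xs.min()+260,xs.max()+260,ys.min()+20,ys.max()+20,xs.mean()+260,ys.mean()+20)
E
```

```text
11.65 [0.64064237 0.07703391 0.18563403] [ 7.076e-01  7.066e-01 -3.000e-04  3.000e-04] [-1.8 -3.3 -3.3] [-1.27  0.16  0.11] 0.009754209590036705
257 288 304 46 64 295.9455252918288 55.04280155642024
```

```bash
python3 -c "
from m import run
run((298,52.2),(293.5,69),[((296.2,55.2),.154)])"; python3 - <<'E'
import cv2,numpy as np
w=cv2.imread('pics/raw_w7.png');w6=cv2.imread('pics/raw_w6.png');s=cv2.imread('pics/raw_s7.png')
f=lambda im,x,y,W,H,k:np.clip(cv2.resize(im[y:y+H,x:x+W],None,fx=k,fy=k,interpolation=cv2.INTER_CUBIC)*1.6,0,255).astype(np.uint8)
a=f(w,255,0,80,120,5);b=f(s,270,160,80,120,5)
for o,x0,y0 in((a,255,0),(b,270,160)):
    for i in range(0,80,10): cv2.putText(o,str(x0+i),(i*5,8),0,.3,(0,0,255)); o[::6,i*5]=(0,0,255)
    for i in range(0,120,10): cv2.putText(o,str(y0+i),(0,i*5+4),0,.3,(0,0,255)); o[i*5,::6]=(0,0,255)
cv2.imwrite('pics/c7.png',np.hstack([a,b]))
E
```

```text
fit [0.1011 0.0087 0.128  0.0012 0.0003] [-0.   0.4 -0.4 -0.2  0.8 -0.1 -1.3  0.1  0.2  0.1]
kl [0.6496 0.178  0.0576] kh [0.6496 0.178  0.1526]
pin [0.6495 0.1784 0.154 ] world d [-0.01143899  0.04511695] tool d cm [ 0.0451003  -0.01150439]
```

View pics/c7.png

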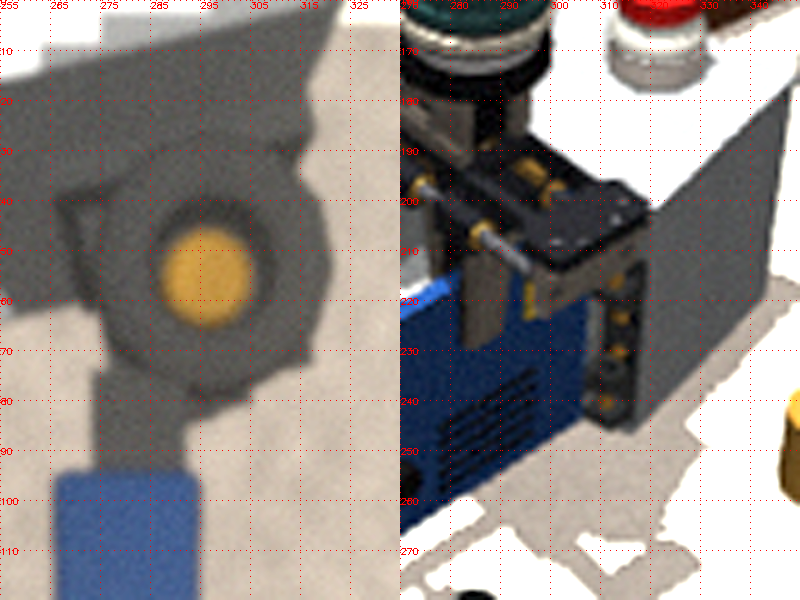

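Emit:
carry_out --motion '[[[-0.05,0,0,0],[0,0,0.1,0],[0,0,0.1,0],[0,0,0.1,0],[0,0,0,0],[0,0,0,0]]]'

```text
time: 12.35
tool_pos: [0.6411, 0.0771, 0.1827]
ee_rot: [0.708, 0.707, 0.0, 0.0]
force: [0.8, -3.3, -2.1]
finger_gap: 0.0098
finger_force: 30.0
```

Emit:
carry_out --motion '[[[-0.04,0,0.1,0],[0,0,0.15,0],[0,0,0.15,0],[0,0,0.1,0],[0,0,0,0],[0,0,0,0]]]'

```text
time: 12.95
tool_pos: [0.6405, 0.0769, 0.1773]
ee_rot: [0.707, 0.707, -0.0, -0.0]
force: [1.3, -3.4, -4.8]
finger_gap: 0.01
finger_force: 30.0
```

```bash
python3 -c "
from rig import r
o=r.get_obs();print(o['tool_pos'],o['force'],o['moment'],o['ee_rot'])"
```

```text
[0.64045169 0.07691933 0.17730482] [ 1.31745876 -3.35922038 -4.75959534] [-0.85905603 -0.47901037 -0.18716214] [ 7.07425207e-01  7.06788183e-01 -8.94175311e-05 -1.84402598e-04]
```

Emit:
carry_out --motion '[[[-0.04,-0.01,0.15,0],[0,0,0.15,0],[0,0,0.15,0],[0,0,0.15,0],[0,0,0.1,0],[0,0,0,0],[0,0,0,0]]]'

```text
time: 13.65
tool_pos: [0.6403, 0.0767, 0.1703]
ee_rot: [0.707, 0.707, -0.0, -0.0]
force: [0.7, -0.5, -5.4]
finger_gap: 0.0099
finger_force: 30.0
```

Emit:
carry_out --motion '[[[0,0,0.1,0],[0,0,0.1,0],[0,0,0,0],[0,0,0,0]]]'

```text
time: 14.05
tool_pos: [0.6405, 0.0765, 0.1686]
ee_rot: [0.707, 0.707, 0.0, -0.0]
force: [-0.5, -0.9, -2.7]
finger_gap: 0.01
finger_force: 30.0
```

Emit:
carry_out --motion '[[[0,0,0.1,0],[0,0,0.05,0],[0,0,0,0],[0,0,0,0]]]'

```text
time: 14.45
tool_pos: [0.6408, 0.0764, 0.1684]
ee_rot: [0.707, 0.707, 0.0, 0.0]
force: [-2.8, -3.3, 3.9]
finger_gap: 0.0098
finger_force: 30.0
```

Emit:
carry_out --motion '[[[0,0,0,0],[0,0,0,0],[0,0,0,0],[0,0,0,0],[0,0,0,0]]]' --jaw 150

```text
time: 14.95
tool_pos: [0.6405, 0.0765, 0.167]
ee_rot: [0.707, 0.707, 0.0, -0.0]
force: [0.0, -0.2, -0.5]
finger_gap: 0.0375
finger_force: 0.0
```

Emit:
carry_out --motion '[[[0,0,-0.5,0],[0,0,-1,0],[0,0,-2,0],[0,0,-2,0],[0,0,-2,0],[0,0,-2,0],[0,0,0,0],[0,0,0,0]]]'

```text
time: 15.75
tool_pos: [0.6405, 0.0763, 0.2624]
ee_rot: [0.708, 0.707, 0.0, 0.0]
force: [-0.5, -0.2, -0.4]
finger_gap: 0.0382
finger_force: 0.0
```

```bash
python3 shot.py 8; python3 - <<'E'
from rig import r,viewer
from lib import *
c=viewer.get_calibration("wrist");s=viewer.get_calibration("scene")
for z in(.040,.043,.046,.05):
  p=np.array([.6495,.178,z]);print(z,[proj(c,q)[0].round(1) for q in (p+[0,-.016,.145],p+[0,0,.111])])
  print('  scene',proj(s,p+[.002,-.186,.145])[0].round(1),proj(s,p+[.002,-.1,.145])[0].round(1))
w=cv2.imread('pics/raw_w8.png').astype(int);b=(w[:,:,0]-w[:,:,2]>40)
ys,xs=np.nonzero(b);print("blue",ys.min(),[ (y,np.nonzero(b[y])[0][[0,-1]]) for y in range(ys.min(),ys.min()+140,20) if b[y].any()])
s=cv2.imread('pics/raw_s8.png').astype(int);b=(s[:,:,0]-s[:,:,2]>40)
for x in range(200,320,12):
  q=np.nonzero(b[150:300,x])[0]; print(x,(q[0]+150,q[-1]+150) if len(q) else None)
E
```

```text
15.75 [0.64054413 0.07628627 0.26242391] [7.075e-01 7.067e-01 3.000e-04 4.000e-04] [-0.5 -0.2 -0.4] [-0.09 -0.07  0.01] 0.03816521413857818
0.04 [array([294.3,  93.3]), array([292.8,  67.4])]
  scene [259.6 237.1] [285.8 221.5]
0.043 [array([294.5,  93.2]), array([292.9,  67.1])]
  scene [259.5 236.3] [285.9 220.6]
0.046 [array([294.7,  93.2]), array([293.1,  66.7])]
  scene [259.5 235.4] [285.9 219.8]
0.05 [array([295. ,  93.1]), array([293.3,  66.2])]
  scene [259.5 234.3] [285.9 218.6]
blue 98 [(98, array([275, 285])), (118, array([274, 286])), (138, array([279, 559])), (158, array([503, 559])), (178, array([500, 559])), (198, array([496, 559])), (218, array([282, 559]))]
200 None
212 None
224 None
236 None
248 None
260 (np.int64(232), np.int64(235))
272 (np.int64(225), np.int64(227))
284 (np.int64(217), np.int64(237))
296 (np.int64(210), np.int64(229))
308 None
```

Emit:
carry_out --motion '[[[1,0.02,0,0],[1,0,0,0],[1,0,0,0],[1,0,0,0],[1,0,0.5,0],[0.5,0,1,0],[0,0,1,0],[0,0,1,0],[0,0,0.7,0],[0,0,0,0]]]' --jaw 255

```text
time: 16.85
tool_pos: [0.6401, 0.1304, 0.2183]
ee_rot: [0.708, 0.706, -0.001, -0.001]
force: [-0.1, 1.2, -0.2]
finger_gap: 0.0004
finger_force: 0.0
```

Emit:
carry_out --motion '[[[0,0,0.2,0],[0,0,0.2,0],[0,0,0,0]]]'

```text
time: 17.15
tool_pos: [0.6408, 0.1312, 0.2161]
ee_rot: [0.708, 0.707, 0.0, 0.0]
force: [-0.3, -0.8, -0.2]
finger_gap: 0.0004
finger_force: 0.0
```

Emit:
carry_out --motion '[[[0,0,0.2,0],[0,0,0.1,0],[0,0,0,0]]]'

```text
time: 17.45
tool_pos: [0.6407, 0.1313, 0.2129]
ee_rot: [0.707, 0.707, -0.0, -0.0]
force: [0.7, -0.3, 0.3]
finger_gap: 0.0005
finger_force: 0.0
```

Emit:
carry_out --motion '[[[0,0,0.1,0],[0,0,0.1,0],[0,0,0.1,0],[0,0,0,0],[0,0,0,0]]]'

```text
time: 17.95
tool_pos: [0.6408, 0.1313, 0.2101]
ee_rot: [0.707, 0.707, 0.0, 0.0]
force: [-0.3, -0.2, 0.3]
finger_gap: 0.0003
finger_force: 0.2
```

Emit:
carry_out --motion '[[[0,0,0.1,0],[0,0,0.1,0],[0,0,0,0],[0,0,0,0]]]'

```text
time: 18.35
tool_pos: [0.6415, 0.1312, 0.2099]
ee_rot: [0.708, 0.707, 0.001, 0.001]
force: [-1.8, -1.4, 9.0]
finger_gap: 0.0005
finger_force: 4.1
```

```bash
python3 - <<'E'
import numpy as np
from rig import r
print(r.get_obs()["qpos"].round(2))
P=np.array([.6495,.178]);rr=.125
def C(t,e=0):
    t=np.radians(t);o=np.array([-np.sin(t),np.cos(t)]);off=18*abs(o[0])+10*abs(o[1])-2+e
    return P+rr*np.array([np.cos(t),np.sin(t)])+off/1e3*o
cur=np.array([.6408,.1313])
W=[C(270,25)]+[C(t) for t in (269,262,255,248,241,234,227,220,213,206,200,196,193,192.3)]
for w in W: print(w.round(4),"d cm tool x,y",((w-cur)[::-1]*100).round(2));cur=w
E
```

```text
[ 0.1   0.57 -0.51  1.59  0.3   1.06 -0.49]
[0.6905 0.053 ] d cm tool x,y [-7.83  4.97]
[0.6635 0.0527] d cm tool x,y [-0.03 -2.7 ]
[0.6492 0.0518] d cm tool x,y [-0.09 -1.43]
[0.6345 0.0526] d cm tool x,y [ 0.08 -1.46]
[0.6198 0.0552] d cm tool x,y [ 0.26 -1.47]
[0.6052 0.0597] d cm tool x,y [ 0.45 -1.46]
[0.5909 0.066 ] d cm tool x,y [ 0.64 -1.42]
[0.5774 0.0743] d cm tool x,y [ 0.83 -1.35]
[0.5648 0.0845] d cm tool x,y [ 1.01 -1.26]
[0.5535 0.0963] d cm tool x,y [ 1.19 -1.13]
[0.5437 0.1098] d cm tool x,y [ 1.35 -0.98]
[0.5367 0.1225] d cm tool x,y [ 1.27 -0.7 ]
[0.5328 0.1315] d cm tool x,y [ 0.89 -0.39]
[0.5304 0.1384] d cm tool x,y [ 0.69 -0.25]
[0.5298 0.14  ] d cm tool x,y [ 0.16 -0.05]
```

Emit:
carry_out --motion '[[[0,0,-1,0],[0,0,-1.5,0],[0,0,-1.5,0],[0,0,0,0]]]'

```text
time: 18.75
tool_pos: [0.6421, 0.1321, 0.2513]
ee_rot: [0.707, 0.707, 0.002, 0.001]
force: [0.1, 0.5, 0.4]
finger_gap: 0.0002
finger_force: 0.0
```

Emit:
carry_out --motion '[[[-1.6,1.1,0,0],[-2,1.4,0,0],[-2,1.4,0,0],[-1.5,1,0,0],[-0.7,0.2,0,0],[0,0,1.5,0],[0,0,2,0],[0,0,2,0],[0,0,1.5,0],[0,0,0.5,0]]]'

```text
time: 19.75
tool_pos: [0.69, 0.0541, 0.1704]
ee_rot: [0.707, 0.707, -0.001, -0.001]
force: [-0.1, 0.3, -0.1]
finger_gap: 0.0005
finger_force: 0.0
```

Emit:
carry_out --motion '[[[0,-0.8,0,0],[0,-0.8,0,0],[0,-0.8,0,0],[0,-0.8,0,0],[-0.05,-0.7,0,0],[-0.05,-0.7,0,0],[0.04,-0.73,0,0],[0.04,-0.73,0,0],[0.13,-0.73,0,0],[0.13,-0.73,0,0]]]'

```text
time: 20.75
tool_pos: [0.6158, 0.0559, 0.173]
ee_rot: [0.707, 0.707, -0.0, -0.0]
force: [0.5, -0.2, 1.6]
finger_gap: 0.0001
finger_force: 0.2
```

Emit:
carry_out --motion '[[[0.2,-0.55,0,0],[0.2,-0.55,0,0],[0.32,-0.71,0,0],[0.32,-0.71,0,0],[0.41,-0.68,0,0],[0.41,-0.68,0,0],[0.5,-0.63,0,0],[0.5,-0.63,0,0],[0.6,-0.57,0,0],[0.6,-0.57,0,0]]]'

```text
time: 21.75
tool_pos: [0.5533, 0.0969, 0.1731]
ee_rot: [0.707, 0.707, 0.0, 0.0]
force: [1.2, 0.6, 0.1]
finger_gap: 0.0005
finger_force: 0.3
```

Emit:
carry_out --motion '[[[0.68,-0.49,0,0],[0.68,-0.49,0,0],[0.63,-0.35,0,0],[0.63,-0.35,0,0],[0.45,-0.2,0,0],[0.3,-0.1,0,0],[0,0,0,0],[0,0,0,0]]]'

```text
time: 22.55
tool_pos: [0.534, 0.13, 0.173]
ee_rot: [0.708, 0.707, -0.0, 0.0]
force: [0.7, 0.3, -0.3]
finger_gap: 0.0002
finger_force: 0.0
```

Emit:
carry_out --motion '[[[0.2,-0.05,0,0],[0.2,-0.05,0,0],[0.2,-0.05,0,0],[0.2,0,0,0],[0,0,0,0],[0,0,0,0]]]'

```text
time: 23.15
tool_pos: [0.5325, 0.1383, 0.1731]
ee_rot: [0.707, 0.707, 0.0, 0.0]
force: [0.0, -1.1, 0.3]
finger_gap: 0.0003
finger_force: 0.1
```

Emit:
carry_out --motion '[[[0.1,0,0,0],[0.1,0,0,0],[0.1,0,0,0],[0,0,0,0],[0,0,0,0]]]'

```text
time: 23.65
tool_pos: [0.5325, 0.1411, 0.173]
ee_rot: [0.707, 0.707, -0.0, 0.0]
force: [-0.9, -0.9, -0.3]
finger_gap: 0.0005
finger_force: 0.2
```

Emit:
carry_out --motion '[[[0.1,0,0,0],[0.1,0,0,0],[0.1,0,0,0],[0,0,0,0],[0,0,0,0]]]'

```text
time: 24.15
tool_pos: [0.5324, 0.1437, 0.173]
ee_rot: [0.708, 0.707, -0.0, 0.0]
force: [-0.3, -1.7, 0.5]
finger_gap: 0.0007
finger_force: 1.2
```

Emit:
carry_out --motion '[[[0.1,0,0,0],[0.1,0,0,0],[0,0,0,0],[0,0,0,0]]]'

```text
time: 24.55
tool_pos: [0.5324, 0.144, 0.1729]
ee_rot: [0.708, 0.706, -0.002, 0.001]
force: [-1.1, -6.8, 3.6]
finger_gap: 0.0003
finger_force: 3.3
```

Emit:
carry_out --motion '[[[-0.5,0,0,0],[-1.5,0,0,0],[-2,0,0,0],[-2,0,-1,0],[0,0,-3,0],[0,0,-4,0],[-3,0,-2,0],[-4,0,0,0],[-4,0,0,0],[-3,0,0,0]]]'

```text
time: 25.55
tool_pos: [0.5322, -0.0569, 0.2734]
ee_rot: [0.708, 0.706, 0.0, 0.001]
force: [-0.2, -0.4, -0.1]
finger_gap: 0.0003
finger_force: 0.0
```

Emit:
carry_out --motion '[[[-4,0,0,0],[-4,0,0,0],[-2,0,0,0],[0,0,0,0],[0,0,0,0]]]'

```text
time: 26.05
tool_pos: [0.5321, -0.1535, 0.273]
ee_rot: [0.708, 0.707, 0.0, -0.0]
force: [-0.6, -1.1, -0.5]
finger_gap: 0.0005
finger_force: 0.0
```

```bash
python3 - <<'E'
from rig import r,viewer
from lib import *
s=viewer.get_calibration("scene");t=viewer.get_calibration("top")
P=np.array([.6495,.178,.04])
for n,c in(("scene",s),("top",t)):
    im=viewer.get_image(n)
    cv2.imwrite(f"pics/end_{n}.png",im[:,:,::-1]);im=im.astype(int)
    b=((im[:,:,2]-im[:,:,0]>25)&(im[:,:,2]>im[:,:,1]+15)).astype(np.uint8)
    k,l,st,ce=cv2.connectedComponentsWithStats(b)
    for i in range(1,k):
        if st[i,4]>60: print(n,st[i],ce[i].round(1), cv2.approxPolyDP(cv2.findContours((l==i).astype(np.uint8),0,2)[0][0],3,True).reshape(-1,2).tolist() if n=="scene" and 200<ce[i][0]<330 else '')
    for th in(192.3,196,200):
        M=R.from_euler('z',np.radians(th-90)).as_matrix()
        print(n,th,[proj(c,P+M@np.array(q)/1e3)[0].round(1).tolist() for q in((2,16,145),(2,186,145),(2,186,-20),(2,16,-20),(-20,165,50))])
print(r.get_obs()["tool_pos"],r.get_obs()["time"])
E
```

```text
scene [ 517    0   43   56 1800] [542.2  26.5] 
scene [426 121  47  30 755] [451.6 134.8] 
scene [ 260  176   51   66 1724] [283.9 205.8] [[261, 176], [261, 204], [267, 204], [262, 219], [305, 241], [310, 198]]
scene [ 382  203   93   83 2513] [421.2 246.3] 
scene [ 293  292   98   96 3572] [338.8 341.6] 
scene 192.3 [[309.0, 201.4], [259.4, 177.4], [260.5, 219.5], [306.1, 244.0], [261.0, 209.3]]
scene 196 [[308.8, 201.6], [256.9, 179.6], [258.1, 221.7], [305.8, 244.2], [259.1, 211.5]]
scene 200 [[308.5, 201.8], [254.3, 182.0], [255.8, 224.2], [305.6, 244.4], [257.4, 213.9]]
top [    0     0   560    50 24410] [292.6  21.4] 
top [ 146   75   70   53 1622] [182.3 101.9] 
top [ 269   76   77   34 1963] [307.1  93.6] 
top [249 169  16  61 247] [256.4 199.7] 
top [329 256  10  10  79] [333.8 260.4] 
top 192.3 [[251.8, 166.8], [263.1, 226.7], [265.6, 231.1], [255.7, 179.1], [270.6, 221.0]]
top 196 [[252.1, 166.8], [267.4, 225.7], [269.3, 230.3], [256.0, 179.1], [274.0, 219.8]]
top 200 [[252.5, 166.7], [272.0, 224.4], [273.3, 229.1], [256.4, 179.1], [277.5, 218.3]]
[ 0.53232472 -0.15211353  0.27319331] 26.15
```

```bash
python3 -c "
from rig import order
print(order.finish_job())"
```

```text
the job is handed in; nothing more can be done
None
```

The blue door now hangs on both hinge pins and is swung shut against the housing. A touch probe put its top edge at 185 mm, the height for fully seated. I saw no contact with the bottles, jar or other loose things, and I handed the job in at about 26 s.

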